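Hold the cheese in the corner of the cutting board for the cut

ROBOT

A 6-joint arm with a two-finger parallel gripper is mounted at the origin on the work surface. World frame = base frame: x ahead of the robot, y to its left, z up, the work surface at z = 0. Lengths are in m, angles in rad, forces in N, time in s.
With the tool pointing down it reaches from about 0.275 to 0.75 m from the base axis. Payload 10.2 kg.
Tool frame: the origin (TCP) lies between the finger pads; the fingertips stand 11 mm ahead of it and the grasp point (between the pads) lies 8 mm behind it; z points along the fingers, y is the line along which they close (so a half turn about z gives the same grasp; the last joint's range is limited). The gripper opens to 88 mm and grips with 3 to 60 N. Pads are 18 mm wide; open, the fingers measure 123 mm over their backs; the gripper's body (75 mm by 187 mm) begins 45 mm behind the grasp point.
Start: joints at [-1.362, 0.313, 1.498, -0, 1.331, -0.223], TCP at [0.22, -0.477, 0.227] pointing down, gripper open.
Joint ranges: [-2.94, 2.94], [-0.97, 2.17], [0.19, 2.56], [-1.23, 4.37], [0.02, 3.11], [-2.88, 2.88]. Speed limits (rad/s): [2.39, 2.39, 3.01, 3.14, 3.14, 3.14].

INTERFACE

Orientations are given as a unit quaternion [w, x, y, z].
In Python, from bench import arm, vision, sign_off gives the robot as it stands.
- The arm moves only by the shell command python3 -m jog 'ROWS'. ROWS is JSON, a list that holds one entry, the list of rows, each a list of 7 numbers: the opening, from 0 (shut) to 1 (fully open), then the shift along the world's x, y, z in m, then the turn, a rotation vector about the world's x, y, z in rad. In form: [[[fingers, tx, ty, tz, wx, wy, wz], ...]]. A call has 1 to 12 rows; each row is the pose to reach, as a shift and turn from the pose commanded when the call began; what a row does not reach only later rows make up. A row lasts 1/8 s, in which the tool goes at most 62.5 mm and 10.7 degrees, less where a joint would pass 70% of its speed; a pose out of reach is approached as far as the arm can. A call with a gripper value outside its range is refused whole. The fingers move at their own pace and stop on an object; the grip force is fixed at half the most. Time passes only in rows, so rows that repeat a pose let the fingers close. It gives the time, the measured TCP pose, the force, the opening and the grip force at its end, in the units of the state.
- arm.sense(): the state, without advancing time (a new reading comes with each control period).
- vision.grab_frame(name): name is "scene" or "side" or "wrist"; returns a dict with "frame" (420x560x3 uint8, red, green, blue), "mtx" (3x3 intrinsics, pixels), "k1" (the pictures are not rectified: a ray, as slopes to the right and down, at radius r is drawn at 1 + k1 r^2 times it, then the intrinsics apply), "eye" and "orientation" of the camera in the world; the wrist camera has in their place "tool_from_camera" (4x4, takes a point from camera to tool coordinates, whose origin is the TCP and whose axes are the flange's). Camera axes: x right, y down, z forward; pixel columns grow to the right and rows downward; lengths in m; the calibration is good to about 2 mm. A picture is of the moment at which its call begins: read the wrist's pose just before it. There is no depth.
- sign_off(): hands the job in; it is judged then, once.
The state is a dict: "t": time; "joint_positions": joint angles; "qd": joint speeds; "joint_torque": joint torques, N m; "position": TCP position; "tcp_rot": TCP orientation; "ft_force": force on the tool from outside, world axes, zero at the start; "ft_torque": the same for the moment, N m; "width": finger opening in m; "gripper_force": force on a finger pad.
Only numpy, scipy, OpenCV 4.12 (cv2) and the standard library are available. Lean on these libraries where they do the work, as an engineer would, in place of code of your own. Each camera call takes 0.05 s, during which the arm holds its last target. There are 200 camera calls.

TASK

Slide the big sloping-edged cheese along the marble board, without lifting or tipping it, right up to the red stop block. Then, with one firm diagonal push, press it flush against the steel fence and down onto the board together, and finish still pushing, holding it there for the cut. Never ram or crush the cheese, and leave the other things on the counter where they are.

Things in the scene. Friction and masses are not known exactly. Their poses are not given: they have to be found in the camera images.
- cheese: Workpiece: cream cheese block, brown rind, about 0.55 kg, 90 (own x) x 110 (own y) x 70 mm tall, too big to grip. Origin: middle of underside, z up. Upright back face (x = +45) looks to the fence. On the robot's side the upper long edge is cut off at 45 degrees: the brown slope rises from z 35 at x -45 to z 70 at x -10 mm; below it the front is upright. It slides easily: 1 to 2.5 N keeps it moving
- cheese_slope (a point): middle of the sloping brown face of the cheese (own x -27.5, y 0, z 52.5 mm); a push square on it goes half down, half towards the fence. Fingertips stick to the rind (friction about 0.6)
- cheese_back (a point): point on the cheese's back face, at mid length, 17.5 mm above its underside
- board: fixed white marble board, 260 mm (own x) by 460 mm (own y), 20 mm thick; origin at the middle of its underside, so its top is at own z = 20 mm. Own x points from the robot's side to the fence. Slick (friction about 0.3). Thin blue lines in the middle mark the parking place
- fence: fixed steel rail standing on the board along its far edge, 20 mm (own x) by 400 mm (own y), 45 mm tall above the board; origin at the middle of its underside, axes parallel to the board's. Its guiding face (own x = -10 mm) looks to the robot and lies at the board's own x = +100 mm
- fence_face (a point): middle of the fence's guiding face, 17.5 mm above the board, axes parallel to the board's
- stop_red: fixed red stop block at one end of the board (either end), 130 mm (own x) by 30 mm (own y), 45 mm tall above the board; origin at the middle of its underside, at the board's own y = +215 or -215 mm, so its inner face is 200 mm from the board's middle; axes parallel to the board's
- stop_white: the same block in white at the other end of the board; not the one to use
- card_a: bystander: black clip stand with a blank white card, 48 mm round base, 93 mm tall; origin at the middle of its underside
- card_b: bystander: the same stand with a blank buff card
- red_cheese: bystander: red waxed round cheese, 100 mm across, 55 mm tall; origin at the middle of its underside
- gold_block: bystander: deep yellow cheese block 80 x 100 x 75 mm; origin at the middle of its underside
- brie: bystander: flat cream round cheese, 110 mm across, 30 mm tall; origin at the middle of its underside
- chutney: bystander: jar with brass lid, 60 mm across, 80 mm tall; origin at the middle of its underside
- knife: bystander: cheese knife 280 mm long lying flat, black handle; origin at the joint of handle and blade
Mind the look-alikes: they are no part of the job. What is shaped like the cheese but green or turquoise is not meant.

How it is judged:
By the outcome, as a careful person would: the job done as asked, in the order asked, and still so for the second after the job is handed in, while the arm keeps its last pose, push and grip.
It also fails if it takes over 62 s, if anything falls off the work surface, if the arm or the gripper's body presses on something with over 40 N, if the wrist force passes 120 N, or if a joint passes its speed limit or range.

## Working session

There is one attempt and no reset: what is moved stays moved. The work goes in short steps, Python scripts to look and compute and a shell command to move; the robot and the scene stay as the last step left them, time stands still between calls to the robot, and variables do not carry over. Pictures are saved under pics/ and viewed, at most 10 in all, crops included, and the job is handed in when it is done.

```bash
mkdir -p pics; ls; python3 - <<'E'
from bench import arm, vision
import cv2,numpy as np
for n in ("scene","side"):
    f=vision.grab_frame(n); cv2.imwrite(f"pics/{n}1.png",f["frame"][:,:,::-1])
    print(n,{k:(np.round(v,4).tolist() if k!="frame" else 0) for k,v in f.items()})
print(arm.sense())
E
```

```text
pics
scene {'frame': 0, 'mtx': [[524.2432, 0.0, 276.6535], [0.0, 524.2432, 217.0547], [0.0, 0.0, 1.0]], 'k1': -0.1566, 'eye': [1.7599, 0.3314, 0.9893], 'orientation': [-0.2782, 0.5404, 0.7073, -0.3609]}
side {'frame': 0, 'mtx': [[417.8807, 0.0, 278.8272], [0.0, 417.8807, 207.0739], [0.0, 0.0, 1.0]], 'k1': -0.0022, 'eye': [0.3934, 1.168, 0.7268], 'orientation': [0.0309, -0.0519, 0.8617, -0.5037]}
{'t': 0.1, 'joint_positions': array([-1.36238681e+00,  3.13384383e-01,  1.49834074e+00,  2.20668353e-06,
        1.33102860e+00, -2.23423169e-01]), 'qd': array([-0.00038094, -0.00233658, -0.00262358,  0.00102936, -0.00038894,
       -0.00056941]), 'joint_torque': array([ 2.81081295e-03, -4.02808285e+01, -2.52648157e+01,  6.95349625e-02,
        3.41481145e-02, -3.97148870e-05]), 'position': array([ 0.21966007, -0.47657994,  0.22643093]), 'tcp_rot': array([-5.80509564e-04,  9.76780377e-01,  2.14242289e-01,  5.42952392e-06]), 'ft_force': array([0.35438284, 0.0566488 , 0.25429883]), 'ft_torque': array([-0.02629999,  0.04428292, -0.00967835]), 'gripper_force': 0.0, 'width': 0.08801498197033449}
```

View pics/scene1.png

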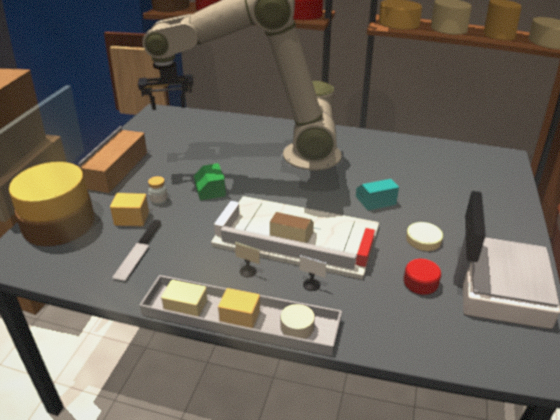

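View pics/side1.png

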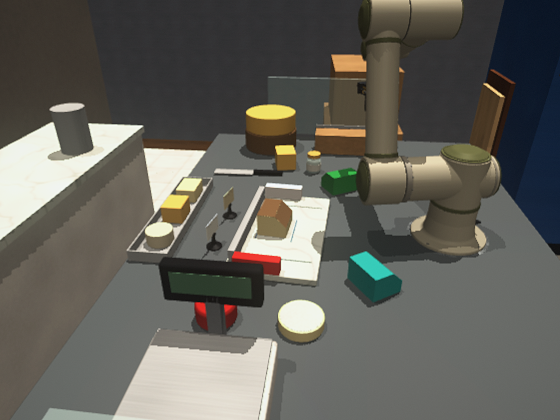

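Candidates: brown/cream block on the board, scene (292,227) / side (275,217); green (210,180), turquoise (378,193), gold block (130,210), and the yellow blocks in the tray (185,297), (240,306). By the description it is the one on the board; the red stop is at scene (366,246). I'll check this in a close crop.

```bash
python3 - <<'E'
import cv2,numpy as np
a=cv2.imread("pics/scene1.png")[190:280,205:385]; b=cv2.imread("pics/side1.png")[175:290,220:340]
a=cv2.resize(a,None,fx=4.4,fy=4.4,interpolation=cv2.INTER_CUBIC);cv2.imwrite("pics/c1.png",a)
b=cv2.resize(b,None,fx=5,fy=5,interpolation=cv2.INTER_CUBIC);cv2.imwrite("pics/c2.png",b)
E
```

```text
(no output)
```

View pics/c1.png

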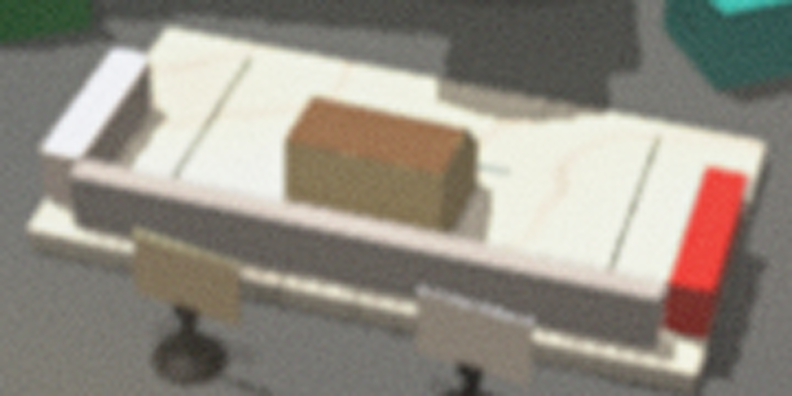

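View pics/c2.png

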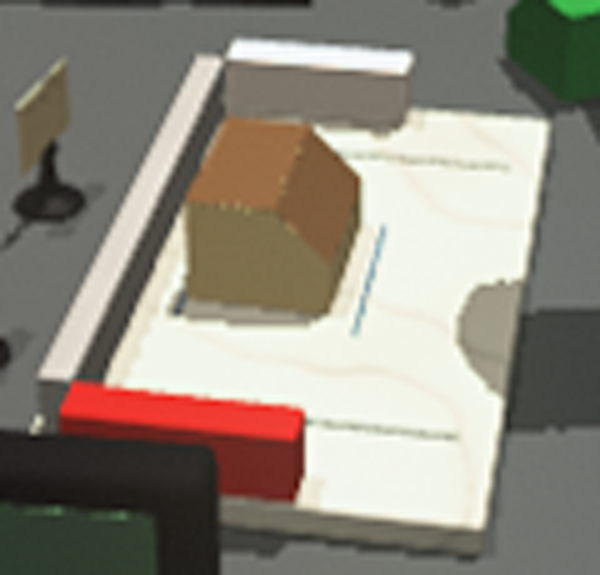

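The crops confirm it: a brown-rind cheese with its slope towards the robot, standing on the board off the fence (scene crop corners (288,142), (468,128)). The red stop is at the +y end. Next I fit the poses of the board and the cheese from corners in both views.

```bash
cat > h.py <<'E'
import numpy as np
from scipy.spatial.transform import Rotation as R
from scipy.optimize import least_squares
def rot(q): return R.from_quat(np.r_[q[1:],q[0]])
def cams():
    from bench import vision
    return {n:vision.grab_frame(n) for n in("scene","side")}
def proj(c,P):
    d=rot(c["orientation"]).inv().apply(np.atleast_2d(P)-c["eye"]); s=d[:,:2]/d[:,2:]
    s=s*(1+c["k1"]*(s**2).sum(1,keepdims=True)); m=c["mtx"]
    return s*[m[0,0],m[1,1]]+[m[0,2],m[1,2]]
def place(p,P): return R.from_euler("z",p[3]).apply(np.array(P)/1000.)+p[:3]
def fit(C,obs,p0):
    f=lambda p:np.concatenate([(proj(C[n],place(p,[q for q,_ in o]))-[u for _,u in o]).ravel() for n,o in obs.items()])
    r=least_squares(f,p0,loss="soft_l1",x_scale=[.01,.01,.01,.05]); return r.x,f(r.x).reshape(-1,2)
E
python3 - <<'E'
from h import *
C=cams()
a=lambda x,y:((x+.5)/4.4-.5+205,(y+.5)/4.4-.5+190)
b=lambda x,y:((x+.5)/5-.5+220,(y+.5)/5-.5+175)
B={"scene":[((-130,-230,20),a(165,28)),((-130,230,20),a(768,140)),((130,-230,20),a(38,205)),((130,230,20),a(697,367)),((100,200,65),a(665,284))],
"side":[((-130,230,20),b(485,530)),((-130,-230,20),b(551,118)),((120,200,65),b(40,378)),((120,-200,65),b(197,55)),((100,-200,65),b(225,58))]}
K={"scene":[((45,-55,70),a(288,142)),((45,55,70),a(446,172)),((-10,-55,70),a(313,98)),((-10,55,70),a(468,128))],
"side":[((45,55,70),b(187,203)),((-10,55,70),b(275,210)),((-45,55,35),b(330,262)),((-45,55,0),b(325,315)),((45,55,0),b(188,299)),((45,-55,70),b(230,120)),((-10,-55,70),b(308,123)),((-45,-55,35),b(360,180))]}
pb,e=fit(C,B,[.5,0,0,0]);print("board",pb,np.degrees(pb[3]));print(e.round(1).tolist())
pk,e=fit(C,K,[.5,0,.02,0]);print("cheese",pk,np.degrees(pk[3]));print(e.round(1).tolist())
d=R.from_euler("z",-pb[3]).apply(pk[:3]-pb[:3])*1000
print("cheese in board",d,"rel yaw",np.degrees(pk[3]-pb[3]),"gap fence",55-d[0],"gap stop",145-d[1])
np.savez("p.npz",pb=pb,pk=pk)
E
```

```text
board [ 5.15100929e-01  6.27388887e-02  4.59761176e-04 -5.89334848e-02] -3.376639950377838
[[0.5, -0.6], [-0.2, 0.0], [-2.7, 4.7], [0.3, 1.1], [0.6, -1.3], [0.3, -0.3], [0.1, 0.6], [-0.3, -0.3], [0.3, 0.0], [0.3, -0.1]]
cheese [ 0.54228534  0.05249664  0.02131006 -0.06976886] -3.9974614955657755
[[-0.6, -0.4], [-0.1, 0.4], [-0.1, -0.7], [0.2, -0.3], [-0.6, -0.1], [-0.2, 0.3], [0.3, 1.0], [1.2, 0.1], [-0.2, 0.3], [-1.2, -0.5], [0.0, 0.4], [0.2, -0.5]]
cheese in board [27.74047461 -8.62332711 20.8502955 ] rel yaw -0.6208215451879374 gap fence 27.259525385987097 gap stop 153.6233271126839
```

```bash
python3 - <<'E'
from h import *
from bench import arm,vision
D=np.load("p.npz");pb,pk=D["pb"],D["pk"]
s=arm.sense();p=s["position"];Rt=rot(s["tcp_rot"])
w=lambda x,y:place(pb,[x,y,20])
pre=w(30,-8.6-55-9-25);pre[2]=.055
print("tool axes",Rt.as_matrix().round(3).tolist())
print("pre",pre,"shift",pre-p,"end xy",w(30,145-55-9))
yt=Rt.as_matrix()[:,1];print("turn z",pb[3]-np.arctan2(yt[1],yt[0]))
print(vision.grab_frame("wrist")["tool_from_camera"].round(3))
E
```

```text
tool axes [[0.908, 0.418, -0.0], [0.418, -0.908, 0.001], [0.0, -0.001, -1.0]]
pre [ 0.53930027 -0.03645865  0.055     ] shift [ 0.31963216  0.44023724 -0.17160329] end xy [0.5498197  0.14183129 0.02045976]
turn z 1.0800839867097902
[[-0.002 -0.951 -0.309  0.08 ]
 [ 1.    -0.002  0.     0.   ]
 [-0.001 -0.309  0.951 -0.158]
 [ 0.     0.     0.     1.   ]]
```

```bash
python3 -m jog '[[[0.4,0.05,0.07,0,0,0,0.18],[0.4,0.11,0.13,0,0,0,0.34],[0.4,0.17,0.19,0,0,0,0.5],[0.4,0.22,0.25,0,0,0,0.66],[0.4,0.27,0.32,0,0,0,0.82],[0.4,0.3,0.38,0,0,0,0.98],[0.4,0.32,0.44,0,0,0,1.08],[0.4,0.32,0.44,0,0,0,1.08],[0.4,0.32,0.44,0,0,0,1.08],[0.4,0.32,0.44,0,0,0,1.08],[0.4,0.32,0.44,0,0,0,1.08],[0.4,0.32,0.44,0,0,0,1.08]]]'
```

```text
t: 1.75
position: [0.5394, -0.0379, 0.2269]
tcp_rot: [-0.0, 0.728, 0.685, -0.0]
ft_force: [0.4, -0.2, -0.3]
width: 0.035
gripper_force: 0.0
```

```bash
python3 -m jog '[[[0.4,0,0,-0.04,0,0,0],[0.4,0,0,-0.08,0,0,0],[0.4,0,0,-0.12,0,0,0],[0.4,0,0,-0.15,0,0,0],[0.4,0,0,-0.165,0,0,0],[0.4,0,0,-0.172,0,0,0],[0.4,0,0,-0.172,0,0,0],[0.4,0,0,-0.172,0,0,0]]]'
python3 - <<'E'
from bench import vision
import cv2
a=vision.grab_frame("side")["frame"][130:310,180:380,::-1]
b=vision.grab_frame("scene")["frame"][150:290,200:390,::-1]
import numpy as np
cv2.imwrite("pics/d.png",np.hstack([cv2.resize(a,(400,360),interpolation=2),cv2.resize(b,(400,360),interpolation=2)]))
E
```

```text
t: 2.75
position: [0.5402, -0.037, 0.0558]
tcp_rot: [0.001, 0.728, 0.686, 0.0]
ft_force: [0.8, -0.5, -0.5]
width: 0.0357
gripper_force: 0.0
```

View pics/d.png

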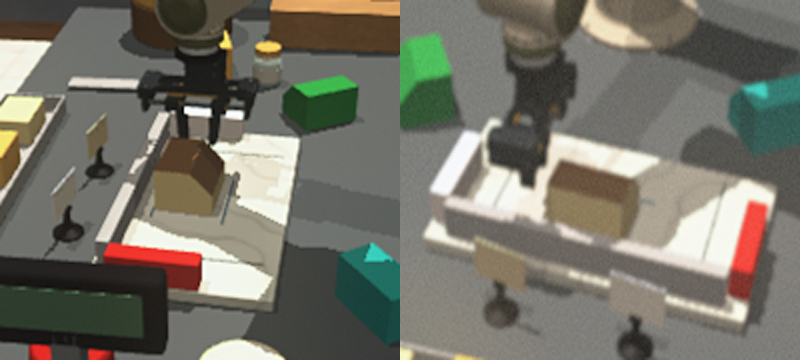

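The fingers (left half of the picture, (200,120)) stand behind the cheese's -y end and clear of it. Now I push towards the red stop.

```bash
python3 -m jog '[[[0.4,0.001,0.01,0,0,0,0],[0.4,0.001,0.016,0,0,0,0],[0.4,0.001,0.02,0,0,0,0],[0.4,0.001,0.023,0,0,0,0],[0.4,0.002,0.026,0,0,0,0],[0.4,0.002,0.029,0,0,0,0],[0.4,0.002,0.033,0,0,0,0],[0.4,0.002,0.039,0,0,0,0],[0.4,0.003,0.046,0,0,0,0],[0.4,0.003,0.053,0,0,0,0],[0.4,0.004,0.06,0,0,0,0],[0.4,0.004,0.068,0,0,0,0]]]'
```

```text
t: 4.35
position: [0.5438, 0.0317, 0.0549]
tcp_rot: [0.0, 0.728, 0.686, 0.0]
ft_force: [0.4, -2.5, -0.1]
width: 0.0353
gripper_force: 1.2
```

```bash
python3 -m jog '[[[0.4,0.001,0.008,0,0,0,0],[0.4,0.001,0.016,0,0,0,0],[0.4,0.001,0.025,0,0,0,0],[0.4,0.002,0.034,0,0,0,0],[0.4,0.003,0.043,0,0,0,0],[0.4,0.003,0.052,0,0,0,0],[0.4,0.004,0.061,0,0,0,0],[0.4,0.004,0.07,0,0,0,0],[0.4,0.005,0.079,0,0,0,0],[0.4,0.005,0.087,0,0,0,0],[0.4,0.006,0.094,0,0,0,0],[0.4,0.006,0.098,0,0,0,0]]]'
python3 - <<'E'
from bench import vision,arm
import cv2,numpy as np
print(arm.sense()["ft_force"])
a=vision.grab_frame("side")["frame"][195:285,220:340,::-1]
b=vision.grab_frame("scene")["frame"][180:280,270:390,::-1]
cv2.imwrite("pics/e.png",np.hstack([cv2.resize(a,(400,300),interpolation=2),cv2.resize(b,(400,300),interpolation=2)]))
E
```

```text
t: 5.85
position: [0.5497, 0.1296, 0.0549]
tcp_rot: [0.0, 0.728, 0.686, 0.0]
ft_force: [-0.3, -4.0, 1.6]
width: 0.0351
gripper_force: 1.4
[-0.29117669 -3.9677143   1.62772138]
```

View pics/e.png

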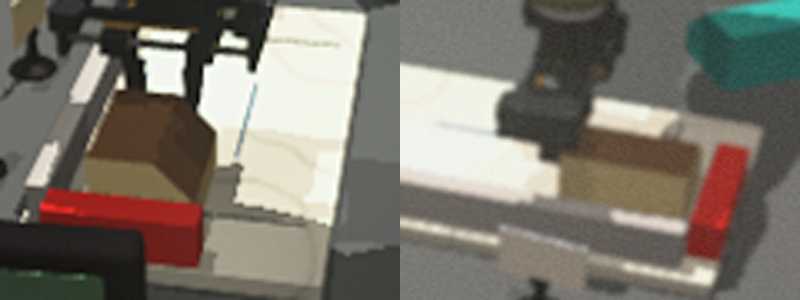

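The cheese has stayed square and is about 12 mm from the stop (right half: cheese edge (698,165), stop (720,165)). I creep on in small steps.

```bash
python3 -m jog '[[[0.4,0,0.002,0,0,0,0],[0.4,0,0.004,0,0,0,0],[0.4,0,0.006,0,0,0,0],[0.4,0,0.008,0,0,0,0],[0.4,0.001,0.0095,0,0,0,0],[0.4,0.001,0.0105,0,0,0,0]]]'
```

```text
t: 6.7
position: [0.5507, 0.1398, 0.0548]
tcp_rot: [-0.0, 0.728, 0.686, -0.0]
ft_force: [-0.6, -2.1, -1.2]
width: 0.0349
gripper_force: 0.8
```

```bash
python3 -m jog '[[[0.4,0,0.001,0,0,0,0],[0.4,0,0.002,0,0,0,0]]]'
```

```text
t: 6.95
position: [0.5506, 0.1401, 0.0549]
tcp_rot: [0.001, 0.728, 0.686, -0.001]
ft_force: [-2.5, -14.7, 2.0]
width: 0.0354
gripper_force: 7.7
```

```bash
python3 -m jog '[[[0.4,0,-0.003,0,0,0,0],[0.4,0,-0.01,0,0,0,0],[0.4,-0.001,-0.022,0,0,0,0],[0.4,-0.002,-0.03,0.02,0,0,0],[0.4,-0.01,-0.035,0.06,0,0,0],[0.4,-0.03,-0.05,0.11,0,0,0],[0.2,-0.06,-0.08,0.16,0,0,0],[0,-0.09,-0.11,0.19,0,0,0],[0,-0.12,-0.14,0.2,0,0,0],[0,-0.14,-0.16,0.2,0,0,0],[0,-0.14,-0.16,0.2,0,0,0]]]'
python3 - <<'E'
from bench import vision,arm
import cv2,numpy as np
a=vision.grab_frame("side")["frame"][:,:,::-1];b=vision.grab_frame("scene")["frame"][:,:,::-1]
cv2.imwrite("pics/f_side.png",a);cv2.imwrite("pics/f_scene.png",b)
a=a[195:285,220:320];b=b[190:280,290:390]
cv2.imwrite("pics/f.png",np.hstack([cv2.resize(a,(400,360),interpolation=2),cv2.resize(b,(400,360),interpolation=2)]))
E
```

```text
t: 8.32
position: [0.41, -0.0194, 0.2553]
tcp_rot: [0.0, 0.729, 0.685, 0.0]
ft_force: [0.8, 0.7, -0.3]
width: 0.0005
gripper_force: 0.0
```

View pics/f.png

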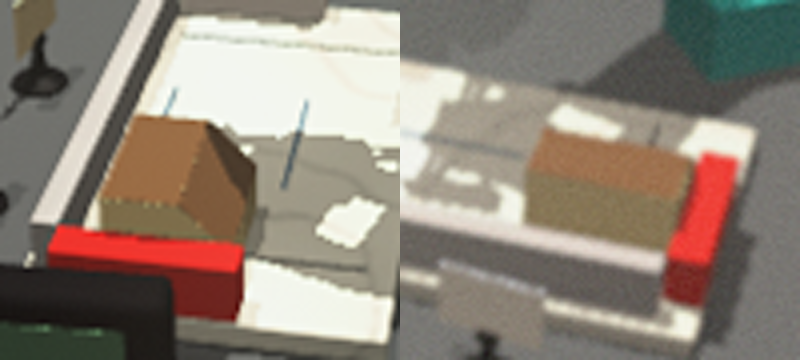

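The cheese stands against the red stop and square to it (side half corners (101,200), (206,122); scene half (526,167), (692,155)). I fit its pose again and work out the push poses.

```bash
python3 - <<'E'
from h import *
from bench import arm
C=cams();D=np.load("p.npz");pb=D["pb"]
b=lambda x,y:((x+.5)/4-.5+220,(y+.5)/4-.5+195)
a=lambda x,y:((x-400+.5)/4-.5+290,(y+.5)/4-.5+190)
K={"scene":[((45,-55,70),a(526,167)),((45,55,70),a(668,194)),((-10,-55,70),a(545,129)),((-10,55,70),a(692,156))],
"side":[((45,55,70),b(101,200)),((-10,55,70),b(176,203)),((45,-55,70),b(136,115)),((-10,-55,70),b(206,122)),((-45,-55,35),b(255,178)),((-45,55,35),b(216,240))]}
pk,e=fit(C,K,[.55,.2,.02,-.06]);print("cheese",pk);print(e.round(1).tolist())
ib=R.from_euler("z",-pb[3])
print("in board",ib.apply(pk[:3]-pb[:3])*1000,"rel yaw",np.degrees(pk[3]-pb[3]))
s=arm.sense();print("by TCP history y:",ib.apply(np.array([.5506,.1401,0])-pb[:3])*1000)
bx,by,_=R.from_euler("z",pb[3]).as_matrix().T;ez=np.array([0,0,1.])
z=(bx-ez)/2**.5;y=-by;x=np.cross(y,z)
Rt=R.from_matrix(np.c_[x,y,z]);dR=Rt*rot(s["tcp_rot"]).inv()
print("turn",dR.as_rotvec())
P=place(np.r_[pk[:2],.02,pb[3]],[-27.5,0,52.5])
print("slope pt",P,"TCP touch",P-.011*z,"push dir",z,"bx",bx)
Q=P-.011*z-.05*z; print("standoff TCP",Q,"shift",Q-s["position"])
E
```

```text
cheese [ 0.55152241  0.20522903  0.02048162 -0.0687165 ]
[[-0.5, 0.7], [2.1, 1.9], [-0.3, -0.6], [0.1, 0.2], [-1.3, -0.8], [-0.1, 0.7], [-0.2, -0.6], [0.8, -0.5], [0.4, -3.1], [2.8, 3.5]]
in board [ 27.96566836 144.3879705   20.02186102] rel yaw -0.5605254281787353
by TCP history y: [30.88092097 79.3176798  -0.45976118]
turn [ 0.57664696 -0.64879702 -1.48271608]
slope pt [0.52407015 0.20684876 0.0725    ] TCP touch [0.51630548 0.20730689 0.08027817] push dir [ 0.70587919 -0.04164815 -0.70710678] bx [ 0.99826392 -0.05889938 -0.        ]
standoff TCP [0.48101152 0.2093893  0.11563351] shift [ 0.06993748  0.22740466 -0.13917008]
```

```bash
python3 -m jog '[[[0,0,0.02,0,0.058,-0.065,-0.148],[0,0,0.04,0,0.115,-0.13,-0.297],[0,0,0.06,0,0.173,-0.195,-0.445],[0,0.01,0.085,0,0.231,-0.26,-0.593],[0,0.01,0.11,0,0.288,-0.324,-0.741],[0,0.02,0.135,0,0.346,-0.389,-0.89],[0,0.02,0.16,0,0.404,-0.454,-1.038],[0,0.03,0.185,0,0.461,-0.519,-1.186],[0,0.03,0.21,0,0.519,-0.584,-1.334],[0,0.03,0.227,0,0.577,-0.649,-1.483],[0,0.03,0.227,0,0.577,-0.649,-1.483],[0,0.03,0.227,0,0.577,-0.649,-1.483]]]'
python3 - <<'E'
from h import *
from bench import arm
s=arm.sense();print(s["joint_positions"].round(2),s["ft_force"].round(1));print(rot(s["tcp_rot"]).as_matrix().round(3).tolist(),s["position"])
E
```

```text
t: 10.02
position: [0.4405, 0.2064, 0.254]
tcp_rot: [0.014, 0.927, -0.016, 0.376]
ft_force: [-0.3, -0.3, -0.6]
width: 0.0004
gripper_force: 0.0
[ 0.34 -0.07  2.06 -0.61  0.49  2.39] [-0.3 -0.3 -0.6]
[[0.717, -0.041, 0.696], [-0.02, -0.999, -0.038], [0.697, 0.014, -0.717]] [0.44048375 0.20639074 0.25395101]
```

```bash
python3 -m jog '[[[0,0.005,0.001,-0.03,0,0,0],[0,0.015,0.001,-0.065,0,0,0],[0,0.025,0.002,-0.095,0,0,0],[0,0.035,0.002,-0.12,0,0,0],[0,0.041,0.002,-0.135,0,0,0],[0,0.041,0.002,-0.139,0,0,0],[0,0.041,0.002,-0.139,0,0,0],[0,0.041,0.002,-0.139,0,0,0]]]'
python3 - <<'E'
from h import *
from bench import arm,vision
import cv2
s=arm.sense();print(s["joint_positions"].round(2),s["ft_force"].round(1),s["qd"].round(3));print(rot(s["tcp_rot"]).as_matrix().round(3).tolist(),s["position"])
a=vision.grab_frame("side")["frame"][150:290,210:370,::-1];b=vision.grab_frame("scene")["frame"][150:290,260:420,::-1]
cv2.imwrite("pics/g.png",np.hstack([cv2.resize(a,(400,350),interpolation=2),cv2.resize(b,(400,350),interpolation=2)]))
E
```

```text
t: 11.02
position: [0.4872, 0.2029, 0.1378]
tcp_rot: [0.011, 0.933, -0.012, 0.359]
ft_force: [0.1, -1.0, 0.9]
width: 0.0003
gripper_force: 0.0
[ 0.28  0.22  2.1  -1.1   0.24  2.88] [ 0.1 -1.   0.9] [-0.002  0.002  0.    -0.002 -0.002  0.001]
[[0.742, -0.03, 0.67], [-0.014, -0.999, -0.029], [0.671, 0.012, -0.742]] [0.48715964 0.20294051 0.13775976]
```

View pics/g.png

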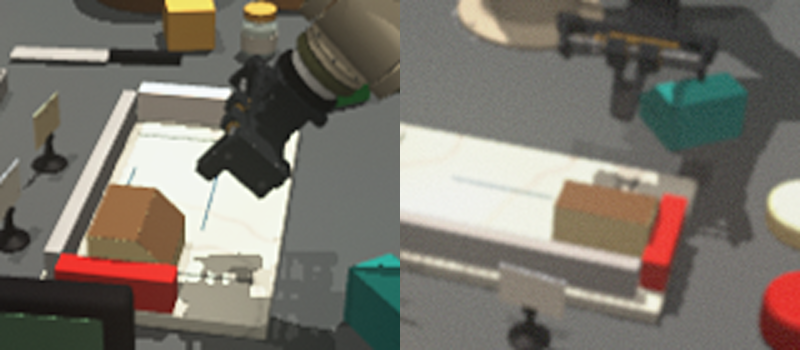

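The wrist runs into joint 6's limit (2.88 rad) at a 45° tilt. The picture shows the fingers near (240,160), still clear of the cheese. I'll use a steeper tool, about 27° from vertical, and keep the 45° push direction.

```bash
cat > g.py <<'E'
from h import *
from bench import arm
def plan(back,tilt=27):
    pb=np.load("p.npz")["pb"];s=arm.sense()
    bx,by,_=R.from_euler("z",pb[3]).as_matrix().T;ez=np.array([0,0,1.])
    t=np.radians(tilt);z=np.sin(t)*bx-np.cos(t)*ez;y=-by;x=np.cross(y,z)
    T=R.from_matrix(np.c_[x,y,z]);M=rot(s["tcp_rot"])
    P=place(np.r_[.5515,.2052,.02,pb[3]],[-27.5,0,52.5])
    Q=P-.011*z-.009*x-back*(bx-ez)/2**.5
    print("shift",(Q-s["position"]).round(4),"turn",(T*M.inv()).as_rotvec().round(3),"q",s["joint_positions"].round(2),"F",s["ft_force"].round(1),"pos",s["position"].round(4))
E
python3 -c "
from g import *
plan(.05)"
python3 -m jog '[[[0,-0.01,0,0.02,0,0,0],[0,-0.01,0,0.03,0,0.12,0],[0,-0.01,0,0.03,0,0.25,0],[0,-0.01,0,0.03,0,0.25,0],[0,-0.01,0,0.03,0,0.25,0],[0,-0.01,0,0.03,0,0.25,0]]]'
python3 -c "
from g import *
plan(.05)"
```

```text
shift [-0.0115  0.0068 -0.0241] turn [ 0.024  0.263 -0.031] q [ 0.28  0.22  2.1  -1.1   0.24  2.88] F [0.7 1.  0. ] pos [0.4872 0.2029 0.1377]
t: 11.88
position: [0.4768, 0.2025, 0.1668]
tcp_rot: [0.013, 0.971, -0.01, 0.24]
ft_force: [0.5, 0.7, 0.3]
width: 0.0004
gripper_force: 0.0
shift [-0.0011  0.0072 -0.0533] turn [ 0.021  0.013 -0.033] q [ 0.25  0.17  1.94 -0.26  0.58  2.03] F [0.5 0.7 0.3] pos [0.4768 0.2025 0.1668]
```

```bash
python3 -m jog '[[[0,-0.001,0.007,-0.02,0.021,0.013,-0.033],[0,-0.001,0.007,-0.04,0.021,0.013,-0.033],[0,-0.001,0.007,-0.053,0.021,0.013,-0.033],[0,-0.001,0.007,-0.053,0.021,0.013,-0.033],[0,-0.001,0.007,-0.053,0.021,0.013,-0.033]]]'
python3 -c "
from g import *
plan(0)"
```

```text
t: 12.5
position: [0.4765, 0.2098, 0.1148]
tcp_rot: [0.006, 0.972, -0.029, 0.234]
ft_force: [-0.5, 0.0, -0.0]
width: 0.0005
gripper_force: 0.0
shift [ 0.0345 -0.0022 -0.0366] turn [-0.001  0.    -0.   ] q [ 0.26  0.27  1.98 -0.32  0.47  2.15] F [-0.5  0.  -0. ] pos [0.4765 0.2098 0.1148]
```

```bash
python3 -m jog '[[[0,0.01,-0.001,-0.01,0,0,0],[0,0.02,-0.001,-0.021,0,0,0],[0,0.026,-0.002,-0.028,0,0,0],[0,0.029,-0.002,-0.031,0,0,0],[0,0.031,-0.002,-0.033,0,0,0],[0,0.032,-0.002,-0.034,0,0,0],[0,0.032,-0.002,-0.034,0,0,0]]]'
python3 -c "
from g import *
plan(0)"
```

```text
t: 13.38
position: [0.5083, 0.2078, 0.0804]
tcp_rot: [0.006, 0.972, -0.029, 0.233]
ft_force: [-0.6, -0.8, 0.4]
width: 0.0008
gripper_force: 0.0
shift [ 0.0028 -0.0002 -0.0021] turn [-0.001 -0.    -0.   ] q [ 0.24  0.38  1.93 -0.35  0.4   2.16] F [-0.6 -0.8  0.4] pos [0.5083 0.2078 0.0804]
```

```bash
python3 -m jog '[[[0,0.001,0,-0.001,0,0,0],[0,0.002,0,-0.002,0,0,0]]]'
```

```text
t: 13.62
position: [0.5104, 0.2078, 0.0783]
tcp_rot: [0.006, 0.972, -0.029, 0.233]
ft_force: [-0.4, 0.3, -0.0]
width: 0.0004
gripper_force: 0.0
```

```bash
python3 -m jog '[[[0,0.001,0,-0.001,0,0,0],[0,0.001,0,-0.001,0,0,0]]]'; python3 -m jog '[[[0,0.001,0,-0.001,0,0,0],[0,0.001,0,-0.001,0,0,0]]]'
```

```text
t: 13.88
position: [0.5113, 0.2077, 0.0771]
tcp_rot: [0.007, 0.972, -0.029, 0.233]
ft_force: [-0.0, 0.3, -1.0]
width: 0.0003
gripper_force: 0.0
t: 14.12
position: [0.5123, 0.2077, 0.0761]
tcp_rot: [0.007, 0.972, -0.029, 0.233]
ft_force: [-0.3, 0.1, -0.1]
width: 0.0007
gripper_force: 0.0
```

```bash
for i in 1 2; do python3 -m jog '[[[0,0.001,0,-0.001,0,0,0],[0,0.001,0,-0.001,0,0,0]]]'; done
```

```text
t: 14.38
position: [0.5133, 0.2077, 0.0752]
tcp_rot: [0.007, 0.972, -0.029, 0.233]
ft_force: [-0.0, -0.2, -0.3]
width: 0.0007
gripper_force: 0.0
t: 14.62
position: [0.5143, 0.2077, 0.0742]
tcp_rot: [0.006, 0.972, -0.029, 0.233]
ft_force: [-0.8, -0.9, -0.2]
width: 0.0003
gripper_force: 0.0
```

```bash
for i in 1 2; do python3 -m jog '[[[0,0.001,0,-0.001,0,0,0],[0,0.001,0,-0.001,0,0,0]]]'; done
```

```text
t: 14.88
position: [0.5153, 0.2077, 0.0731]
tcp_rot: [0.007, 0.972, -0.029, 0.233]
ft_force: [-0.1, -0.1, -0.2]
width: 0.0002
gripper_force: 0.0
t: 15.12
position: [0.5163, 0.2077, 0.0721]
tcp_rot: [0.007, 0.972, -0.029, 0.233]
ft_force: [0.2, 0.9, 0.3]
width: 0.0006
gripper_force: 0.0
```

```bash
python3 - <<'E'
from h import *
from bench import arm,vision
import cv2
pb=np.load("p.npz")["pb"]
c=vision.grab_frame("side");d=vision.grab_frame("scene");s=arm.sense();print(s["ft_force"],s["position"])
def dots(c,img,o,f):
    M=rot(s["tcp_rot"])
    for p,col in [(place([.5515,.2052,.02,pb[3]],[[45,55,70],[-10,55,70],[-10,-55,70],[45,-55,70],[-45,-55,35],[-45,55,35]]),(0,255,255)),(s["position"]+M.apply([[.009,y,.011] for y in(-.0175,.0175)]+[[-.009,y,.011] for y in(-.0175,.0175)]),(255,0,255))]:
        for u in proj(c,p): cv2.circle(img,tuple(int(v) for v in ((u-o+.5)*f).round()),3,col,1)
    return img
a=cv2.resize(np.ascontiguousarray(c["frame"][180:270,225:305,::-1]),(400,450),interpolation=2)
b=cv2.resize(np.ascontiguousarray(d["frame"][185:275,300:380,::-1]),(400,450),interpolation=2)
cv2.imwrite("pics/i.png",np.hstack([dots(c,a,np.array([225,180]),5),dots(d,b,np.array([300,185]),5)]))
E
```

```text
[ 0.71984066  0.05223918 -0.15056855] [0.51625485 0.20771854 0.07218223]
```

View pics/i.png

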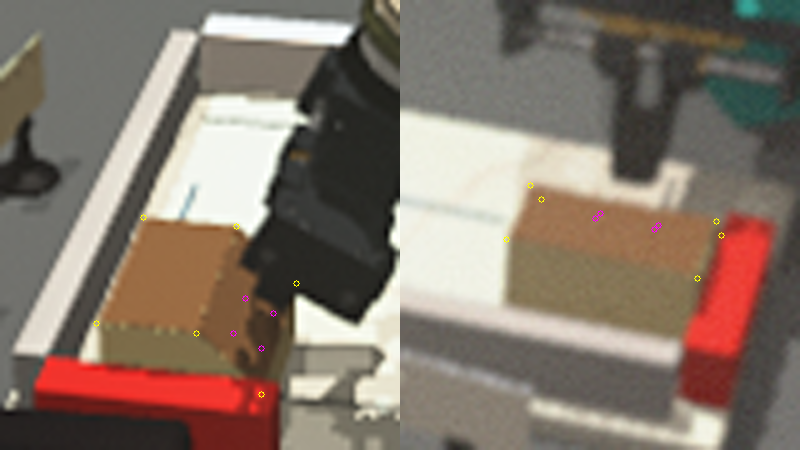

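```bash
python3 - <<'E'
from h import *
from bench import arm
C=cams();s=arm.sense()
print("start tip scene",proj(C["scene"],[[.22,-.477,.216],[.22+.022,-.477-.048,.216],[.22-.022,-.477+.048,.216]]))
t=proj(C["scene"],[[.5402+dx,-.037,.045] for dx in(-.027,.027)]);print("d right",(t-[200,150])*[400/190,360/140]+[400,0])
t=proj(C["side"],[[.5402+dx,-.037,.045] for dx in(-.027,.027)]);print("d left",(t-[180,130])*2)
# triangulate the seen tip now: scene i.png (640,180), side i.png (243,268)
M=rot(s["tcp_rot"])
for h in (.011,0,-.02,-.053):
    p=s["position"]+M.apply([0,0,h]); print(h,((proj(C["side"],p)-[225,180])*5).round(),((proj(C["scene"],p)-[300,185])*5+[400,0]).round())
E
```

```text
start tip scene [[168.93542591 113.39686247]
 [153.95910695 114.59366406]
 [183.8790857  112.23406162]]
d right [[538.59237445 177.4863272 ]
 [528.02834645 203.85014171]]
d left [[213.9383427  154.26491853]
 [181.75811052 152.37984845]]
0.011 [[251. 320.]] [[624. 219.]]
0 [[259. 307.]] [[627. 201.]]
-0.02 [[275. 282.]] [[633. 167.]]
-0.053 [[302. 239.]] [[643. 113.]]
```

The cheese matches the yellow model dots, but the fingers visibly end higher along the tool axis (right half, about (640,180)) than I predicted (magenta), roughly 20 mm short of the stated tip. This agrees with there being no contact yet, and the same diagonal should land mid-slope after about 10 mm per axis. I go on gently.

```bash
python3 -m jog '[[[0,0.001,0,-0.001,0,0,0],[0,0.002,0,-0.002,0,0,0],[0,0.003,0,-0.003,0,0,0],[0,0.003,0,-0.003,0,0,0]]]'; for i in 1 2; do python3 -m jog '[[[0,0.001,0,-0.001,0,0,0],[0,0.0015,0,-0.0015,0,0,0]]]'; done
```

```text
t: 15.82
position: [0.5193, 0.2077, 0.0691]
tcp_rot: [0.007, 0.972, -0.029, 0.233]
ft_force: [-0.7, -0.7, 0.6]
width: 0.0002
gripper_force: 0.0
t: 16.08
position: [0.5208, 0.2077, 0.0677]
tcp_rot: [0.007, 0.972, -0.029, 0.233]
ft_force: [0.1, -0.1, 0.5]
width: 0.0003
gripper_force: 0.0
t: 16.32
position: [0.5224, 0.2077, 0.0662]
tcp_rot: [0.006, 0.972, -0.029, 0.233]
ft_force: [0.3, -0.3, 0.2]
width: 0.0001
gripper_force: 0.0
```

```bash
for i in 1 2 3; do python3 -m jog '[[[0,0.0005,0,-0.0005,0,0,0],[0,0.001,0,-0.001,0,0,0]]]' | grep -E "pos|for"; done
```

```text
position: [0.5233, 0.2078, 0.0652]
ft_force: [-0.2, 0.3, -0.0]
gripper_force: 0.0
position: [0.5243, 0.2077, 0.0642]
ft_force: [-0.2, 0.1, 0.0]
gripper_force: 0.0
position: [0.5253, 0.2077, 0.0633]
ft_force: [-1.5, -0.4, 3.6]
gripper_force: 2.1
```

Contact is made (-1.5, +3.6 N). I now carry it to the fence at constant height, with a slight lean towards the stop.

```bash
python3 -m jog '[[[0,0.001,0,-0.0003,0,0,0],[0,0.003,-0.0001,-0.0005,0,0,0],[0,0.005,-0.0002,-0.0005,0,0,0],[0,0.007,-0.0003,-0.0005,0,0,0]]]'; python3 -m jog '[[[0,0.002,-0.0001,0,0,0,0],[0,0.004,-0.0002,0,0,0,0],[0,0.006,-0.0003,0,0,0,0]]]'
```

```text
t: 17.58
position: [0.5323, 0.2075, 0.0631]
tcp_rot: [0.007, 0.972, -0.029, 0.233]
ft_force: [-5.7, -0.9, 6.2]
width: 0.0006
gripper_force: 4.2
t: 17.95
position: [0.5382, 0.2071, 0.0631]
tcp_rot: [0.007, 0.972, -0.029, 0.233]
ft_force: [-4.8, -0.5, 6.7]
width: 0.0002
gripper_force: 4.4
```

```bash
python3 -m jog '[[[0,0.002,-0.0001,0,0,0,0],[0,0.004,-0.0002,0,0,0,0],[0,0.006,-0.0003,0,0,0,0],[0,0.008,-0.0004,0,0,0,0]]]'; python3 -m jog '[[[0,0.001,-0.0001,0,0,0,0],[0,0.002,-0.0001,0,0,0,0]]]'
```

```text
t: 18.45
position: [0.5462, 0.2067, 0.063]
tcp_rot: [0.007, 0.972, -0.029, 0.233]
ft_force: [-6.9, -1.4, 7.6]
width: 0.0005
gripper_force: 4.6
t: 18.7
position: [0.5482, 0.2065, 0.0631]
tcp_rot: [0.007, 0.972, -0.029, 0.233]
ft_force: [-6.5, -1.1, 6.9]
width: 0.0004
gripper_force: 4.7
```

```bash
for i in 1 2 3; do python3 -m jog '[[[0,0.0005,0,0,0,0,0],[0,0.001,0,0,0,0,0]]]'| grep -E "pos|for"; done
```

```text
position: [0.5491, 0.2065, 0.0631]
ft_force: [-6.4, -2.3, 7.9]
gripper_force: 4.8
position: [0.55, 0.2064, 0.063]
ft_force: [-5.8, -2.1, 7.7]
gripper_force: 5.0
position: [0.551, 0.2064, 0.0631]
ft_force: [-7.0, -2.0, 8.5]
gripper_force: 5.2
```

```bash
for i in 1 2 3; do python3 -m jog '[[[0,0.0005,0,0,0,0,0],[0,0.001,0,0,0,0,0]]]'| grep -E "pos|ft"; done
```

```text
position: [0.552, 0.2063, 0.063]
ft_force: [-7.4, -3.6, 7.8]
position: [0.553, 0.2063, 0.063]
ft_force: [-7.7, -4.3, 7.9]
position: [0.5539, 0.2063, 0.063]
ft_force: [-6.9, -4.7, 9.3]
```

```bash
for i in 1 2 3; do python3 -m jog '[[[0,0.0005,-0.0001,0,0,0,0],[0,0.001,-0.0002,0,0,0,0]]]'| grep -E "pos|ft"; done
```

```text
position: [0.5549, 0.2062, 0.063]
ft_force: [-9.0, -2.1, 9.4]
position: [0.5551, 0.2061, 0.0629]
ft_force: [-16.4, -2.2, 15.4]
position: [0.5552, 0.2061, 0.0628]
ft_force: [-25.4, -0.0, 21.0]
```

The fence is reached and the push is firm, at about 33 N on the diagonal. I hold and check.

```bash
python3 -m jog '[[[0,0,0,0,0,0,0],[0,0,0,0,0,0,0],[0,0,0,0,0,0,0],[0,0,0,0,0,0,0]]]'
python3 - <<'E'
from h import *
from bench import vision
import cv2
pb=np.load("p.npz")["pb"]
def im(n,o):
    c=vision.grab_frame(n);a=cv2.resize(np.ascontiguousarray(c["frame"][o[1]:o[1]+90,o[0]:o[0]+80,::-1]),(400,450),interpolation=2)
    for u in proj(c,place(pb,np.array([[45,55,70],[-10,55,70],[-10,-55,70],[45,-55,70],[-45,-55,35]])+[55,145,20])): cv2.circle(a,tuple(int(v) for v in ((u-o+.5)*5).round()),3,(0,255,255),1)
    return a
cv2.imwrite("pics/j.png",np.hstack([im("side",(225,180)),im("scene",(300,185))]))
E
```

```text
t: 21.45
position: [0.5552, 0.2061, 0.0628]
tcp_rot: [0.007, 0.972, -0.028, 0.231]
ft_force: [-23.0, -1.9, 19.2]
width: 0.0008
gripper_force: 14.9
```

View pics/j.png

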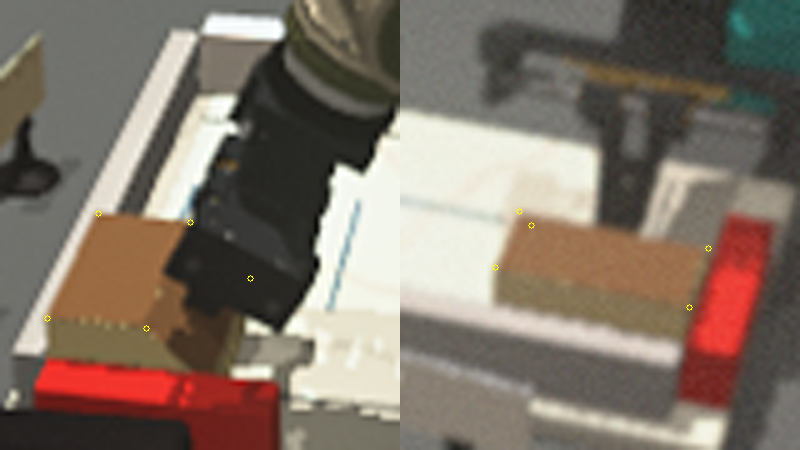

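The cheese's corners sit on the dots predicted for a pose flush with both fence and stop (side (48,318), scene (495,267)). The push holds steady at about 30 N, half forward and half down.

```bash
python3 -c "
from bench import sign_off
print(sign_off())"
```

```text
the job is handed in; nothing more can be done
None
```

The job is handed in: the cheese is against the red stop and, by the camera check (good to about 2 mm), flush with the fence, still held there and down on the board by a diagonal push of about 30 N, at about 21.5 s of the 62 s allowed.

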